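Half-lock the spice grinder's bayonet lid and hold it

TASK

Put the aluminium bayonet lid on the spice grinder: take it by its bar, lower its two lugs through the two slots of the steel collar until the lid sits flush, then twist it clockwise (seen from above) until the red pointer stands at the yellow half-way mark. Never let the pointer get near the blue lock mark, where the catch clicks and the motor starts; the pointer is sprung, so finish while still gripping the lid and holding the pointer at the yellow mark with the lid flush. Leave the cups, bowl, canister and pepper mill where they stand.

Things in the scene. Friction and masses are not known exactly. Their poses are not given: they have to be found in the camera images.
- lid: Loose aluminium bayonet lid, about 0.2 kg, upright on its plug on the counter. Origin: centre of the plug's underside, z up. Plug 54 mm diameter, 21 mm deep; then a flange 92 mm diameter, z = 21 to 27 mm; on it a black grip bar 60 mm long along the lid's x, 14 mm wide along y, z = 27 to 60 mm. Looks the same after a half turn.
- lid_lug (a point): tip of one of the two lugs that stick out of the plug along the lid's +x and -x (under the bar's ends): tips 37 mm from the axis, lugs 10 mm wide, z = 0 to 6 mm above the lid's origin (this point: 3 mm, on +x). A white dot on the flange above marks each lug.
- lid_grip (a point): point on the lid's axis inside the grip bar, 50 mm above the lid's origin (10 mm below the bar's top); grip with the tool pointing down, fingers closing along the lid's y; with the TCP here the fingertips clear the flange by 4 mm
- grinder: Fixed spice grinder: black round housing up to 132 mm diameter, 100 mm high, with a steel collar 96 mm diameter from z = 100 to 124 mm. Origin: centre of its underside, z up. Three marks on the black shoulder (z = 100 mm): green (start) at +0.7 rad from the grinder's x axis, yellow (half way) on its +x, blue (lock) at -0.7 rad.
- mouth (a point): centre of the collar's mouth, 124 mm above the grinder's origin. Mouth 62 mm wide in a 10 mm thick lip (z = 114 to 124 mm); below it a chamber 80 mm wide, floor z = 100 mm. Lid home: flange resting on the collar, lid origin 103 mm above the grinder's origin. Turned clockwise, its lugs pass under the lip.
- slot (a point): one of two slots through the lip, 18 mm wide, along the grinder's +x and -x, each marked by a white dot on the collar (this point: on +x, 36 mm from the axis, z = 124 mm). The lid enters with its x along the grinder's x, either way round.
- catch (a joint): turn of the sprung catch with its red pointer, rad, growing clockwise from above: 0 = at the green mark (rest), 0.70 = yellow half-way mark, 1.40 = blue lock mark (click). The seated lid's lugs meet it after about 0.17 rad (play up to 0.1) of clockwise turn from entry, then push it along. The spring turns it back: 0.04 N m at rest, 0.12 half way.
- pointer_tip (a point): tip of the red pointer that sticks out of the collar's side, 64 mm from the grinder's axis and 107 mm above its origin
- cups: bystander: stack of four pastel plastic cups, 72 mm diameter, 129 mm high, origin at centre of underside
- bowl: bystander: white ceramic dipping bowl, 84 mm diameter, 34 mm high, origin at centre of underside
- canister: bystander: closed glass canister with wooden lid, 94 mm diameter, 150 mm high, origin at centre of underside
- mill: bystander: dark wooden pepper mill, 54 mm diameter, 155 mm high, origin at centre of underside
Mind the look-alikes: they are no part of the job. What is shaped like the lid but green, orange or purple is not meant.

How it is judged:
On the way, in this order (a step that is already met when the one before it is completed fails the run):
1. the lid is lifted off the counter in the gripper (height (world z) of lid above 0.05 m and contact force between the fingers and lid above 2 N), for 0.1 s.
2. the lid sits home in the collar, lugs at the slots, the catch not yet turned far (z of lid in the frame of grinder below 0.107 m and horizontal distance between lid and grinder below 0.008 m and angle between lid's own z axis and vertical below 0.08 rad and angle between the x axis of lid and the x axis of grinder, either way round below 0.35 rad and value of joint catch below 0.3 rad), for 0.05 s.
3. the seated lid, gripped, has been twisted so that the pointer is at the yellow half-way mark (z of lid in the frame of grinder below 0.107 m and horizontal distance between lid and grinder below 0.008 m and angle between lid's own z axis and vertical below 0.08 rad and value of joint catch between 0.55 and 0.85 rad and angle between the x axis of lid and the x axis of grinder, either way round between 0.45 and 1.25 rad and contact force between the fingers and lid above 2 N), for 0.3 s.
At the end, for the whole second after the job is handed in: The lid is home in the collar (origin less than 107 mm above the grinder's, within 8 mm of its axis, tilted less than 0.08 rad), its bar turned 0.45 to 1.25 rad from the slots, the catch still at 0.55 to 0.85 rad, and the fingers still grip the lid with more than 2 N (all of step 3 and velocity of joint catch between -0.1 and 0.1 rad/s); the arm keeps its last pose, push and grip.
It fails at once if the pointer comes near the lock mark (catch beyond 1.2 rad) (value of joint catch above 1.2 rad).
It fails at once if the stack of pastel cups is shifted by more than 30 mm or tipped over (distance of cups from where it was at the start of the episode above 0.03 m or angle between cups's own z axis and vertical above 0.5 rad).
It fails at once if the dipping bowl is shifted by more than 30 mm or tipped over (distance of bowl from where it was at the start of the episode above 0.03 m or angle between bowl's own z axis and vertical above 0.5 rad).
It fails at once if the glass canister is shifted by more than 30 mm or tipped over (distance of canister from where it was at the start of the episode above 0.03 m or angle between canister's own z axis and vertical above 0.5 rad).
It fails at once if the pepper mill is shifted by more than 30 mm or tipped over (distance of mill from where it was at the start of the episode above 0.03 m or angle between mill's own z axis and vertical above 0.5 rad).
It also fails if it takes over 45 s, if anything falls off the work surface, if the arm or the gripper's body presses on something with over 40 N, if the wrist force passes 120 N, or if a joint passes its speed limit or range.

ROBOT

A 6-joint arm with a two-finger parallel gripper is mounted at the origin on the work surface. World frame = base frame: x ahead of the robot, y to its left, z up, the work surface at z = 0. Lengths are in m, angles in rad, forces in N, time in s.
With the tool pointing down it reaches from about 0.25 to 0.8 m from the base axis. Payload 8.5 kg.
Tool frame: the origin (TCP) lies between the finger pads, 19 mm behind the fingertips; this is the grasp point; z points along the fingers, y is the line along which they close (so a half turn about z gives the same grasp; the last joint's range is limited). The gripper opens to 85 mm and grips with 20 to 120 N. Pads are 22 mm wide; open, the fingers measure 114 mm over their backs; the gripper's body (76 mm by 85 mm) begins 54 mm behind the grasp point. The pads swing forward as they close: fully open they stand 13 mm farther back than shut.
Start: joints at [0, 0.238, -0.013, 1.319, 0, 1.571], TCP at [0.525, -0, 0.25] pointing down, gripper open.
Joint ranges: [-2.66, 2.66], [-1.03, 1.9], [-1.14, 1.46], [-1.82, 2.27], [-1.45, 1.34], [-3.14, 3.14]. Speed limits (rad/s): [2.22, 2.22, 2.79, 3.14, 3.14, 3.14].

INTERFACE

Orientations are given as a unit quaternion [w, x, y, z].
In Python, from bench import * gives the robot as it stands.
- The arm moves only by the tool drive_tool, never from a script. Its argument "increments" is one flat list of numbers, 7 for each row, row after row: the shift along the tool's x, y, z in m, then the turn, a rotation vector about the tool's x, y, z in rad, then the opening, from -1 (shut) to 1 (fully open). A call has 1 to 10 rows; each row shifts and turns the commanded pose from where the row before left it, along the tool's axes as they then stand; what a row does not reach is not made up. A row lasts 1/8 s, in which the tool goes at most 62.5 mm and 10.7 degrees, less where a joint would pass 70% of its speed; a pose out of reach is approached as far as the arm can. A call is refused whole if a number of a shift passes 0.0625 or a number of a turn 0.188, either way. A call with a gripper value outside its range is refused whole. The fingers move at their own pace and stop on an object; the grip force is fixed at half the most. Time passes only in rows, so rows that do not move let the fingers close. It gives the time, the measured TCP pose, the force, the opening and the grip force at its end, in the units of the state.
- read_state(): the state, without advancing time (a new reading comes with each control period).
- grab_frame(name): name is "scene" or "side" or "wrist"; returns the picture (480x640x3 uint8, red, green, blue); there is no depth.
- camera_info(name): a dict with "intrinsics" (3x3 intrinsics, pixels), "dist_coeffs" ([k1, k2, p1, p2, k3] as OpenCV has them; the pictures are not rectified), "extrinsics" (4x4, takes a point from world to camera coordinates); the wrist camera has in their place "T_tool_cam" (4x4, takes a point from camera to tool coordinates, whose origin is the TCP and whose axes are the flange's). Camera axes: x right, y down, z forward; pixel columns grow to the right and rows downward; lengths in m; the calibration is good to about 2 mm. A picture is of the moment at which its call begins: read the wrist's pose just before it. camera_info takes no time and is no camera call.
- sign_off(): hands the job in; it is judged then, once.
The state is a dict: "time_s": time; "q": joint angles; "joint_vel": joint speeds; "effort": joint torques, N m; "tcp_pos": TCP position; "tool_rot": TCP orientation; "force": force on the tool from outside, world axes, zero at the start; "ft_torque": the same for the moment, N m; "opening": finger opening in m; "grip_force": force on a finger pad.
Only numpy, scipy, OpenCV 4.12 (cv2) and the standard library are available. Lean on these libraries where they do the work, as an engineer would, in place of code of your own. Each camera call takes 0.05 s, during which the arm holds its last target. There are 200 camera calls.

## Working session

There is one attempt and no reset: what is moved stays moved. The work goes in short steps, Python scripts to look and compute and a tool call to move; the robot and the scene stay as the last step left them, time stands still between calls to the robot, and variables do not carry over. Pictures are saved under pics/ and viewed, at most 10 in all, crops included, and the job is handed in when it is done.

Besides the shell and the picture viewer there is one more tool, called after "Call:" as name(argument=value, ...) on one line, values as JSON. drive_tool: Moves the arm, as the interface text tells. Its arguments: {"type":"object","properties":{"increments":{"type":"array"}},"required":["increments"]}

```bash
mkdir -p pics; ls; python3 - <<'E'
from bench import *
import cv2,numpy as np
print(read_state())
for n in("scene","side","wrist"):
    f=grab_frame(n); cv2.imwrite(f"pics/{n}0.png",f[:,:,::-1]); print(n,camera_info(n))
E
```

```text
pics
{'time_s': 0.0, 'q': array([ 1.74586942e-05,  2.38788530e-01, -1.42456647e-02,  1.31916544e+00,
       -9.14445717e-06,  1.57080961e+00]), 'joint_vel': array([-0.00113351, -0.00062265, -0.00071516, -0.00093271,  0.0001233 ,
       -0.00158888]), 'effort': array([ 1.29771975e-03, -5.38790166e+01,  3.46437156e+01,  1.83730113e-02,
        1.69192181e-04,  6.54446694e-05]), 'tcp_pos': array([5.24630445e-01, 6.52484438e-06, 2.49376864e-01]), 'tool_rot': array([-4.92905035e-04,  7.07105129e-01,  7.07108086e-01, -4.99386394e-04]), 'force': array([-0.66818022,  0.89660246,  1.01453173]), 'ft_torque': array([-0.00412367,  0.00059576,  0.01955908]), 'grip_force': 0.0, 'opening': 0.08535590998548886}
scene {'intrinsics': array([[504.57131816,   0.        , 308.24695727],
       [  0.        , 504.57131816, 245.29851299],
       [  0.        ,   0.        ,   1.        ]]), 'dist_coeffs': array([-0.11050544,  0.        ,  0.        ,  0.        ,  0.        ]), 'extrinsics': array([[ 0.83900462,  0.54402949, -0.01015682, -0.41237772],
       [ 0.35333015, -0.5589129 , -0.75018276, -0.13962
[... 574 characters left out ...]
6,  0.83178687],
       [ 0.        ,  0.        ,  0.        ,  1.        ]])}
wrist {'intrinsics': array([[338.8315897 ,   0.        , 317.25154385],
       [  0.        , 338.8315897 , 240.91352119],
       [  0.        ,   0.        ,   1.        ]]), 'dist_coeffs': array([-0.03460218,  0.        ,  0.        ,  0.        ,  0.        ]), 'T_tool_cam': array([[ 7.22163677e-05, -9.65024662e-01, -2.62159104e-01,
         6.62301887e-02],
       [ 9.99999876e-01,  1.98711311e-04, -4.56001548e-04,
         9.96518061e-04],
       [ 4.92146720e-04, -2.62159038e-01,  9.65024557e-01,
        -1.23554395e-01],
       [ 0.00000000e+00,  0.00000000e+00,  0.00000000e+00,
         1.00000000e+00]])}
```

View pics/scene0.png

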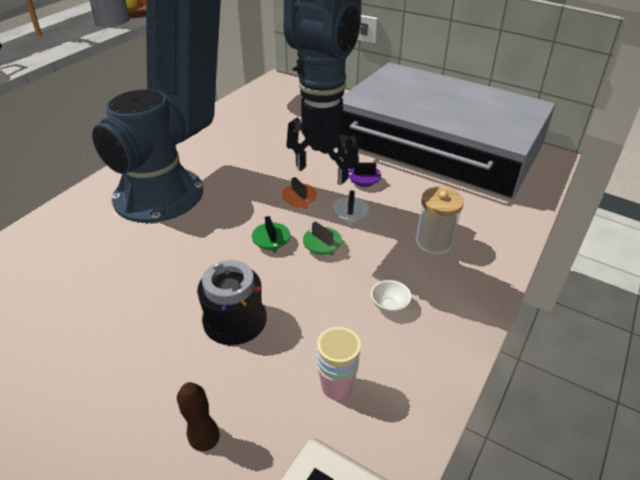

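View pics/side0.png

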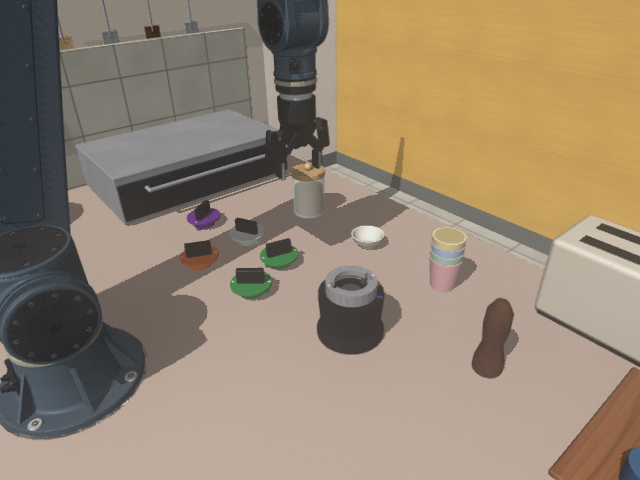

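View pics/wrist0.png

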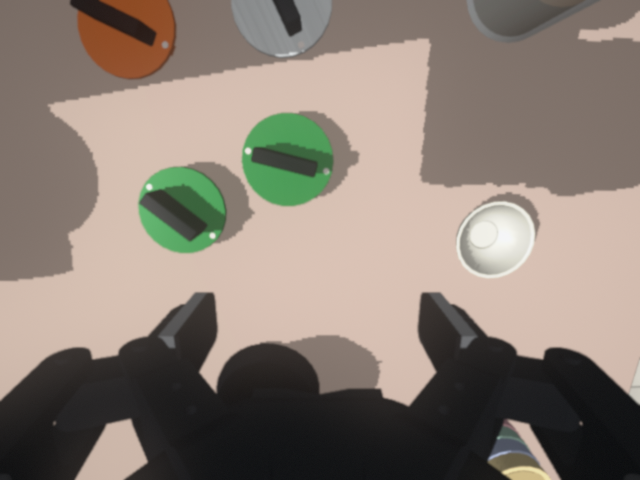

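The scene picture shows the candidates for the lid: aluminium at scene (351,208), orange at (299,194), purple at (365,176), and green at (271,236) and (322,240). I choose the aluminium one, which is at side (246,233) and wrist (283,20). The grinder is at scene (230,285) and side (351,287). The cups, bowl, mill and canister stand clear of both.

```bash
cat > h.py <<'E'
from bench import *
import cv2,numpy as np
from scipy.spatial.transform import Rotation as R
def Tcw(n,st=None):   # camera->world
    c=camera_info(n)
    if n!="wrist": return np.linalg.inv(c["extrinsics"])
    w,x,y,z=st["tool_rot"]; T=np.eye(4); T[:3,:3]=R.from_quat([x,y,z,w]).as_matrix(); T[:3,3]=st["tcp_pos"]
    return T@c["T_tool_cam"]
def rays(n,px,T):
    c=camera_info(n); u=cv2.undistortPoints(np.array(px,float).reshape(-1,1,2),c["intrinsics"],c["dist_coeffs"])[:,0]
    d=np.c_[u,np.ones(len(u))]@T[:3,:3].T
    return T[:3,3],d/np.linalg.norm(d,axis=1)[:,None]
def plane(n,px,z,T):
    o,d=rays(n,px,T); return o+d*((z-o[2])/d[:,2])[:,None]
def meet(rs):  # list of (o,d) -> point, residuals
    A=[np.eye(3)-np.outer(d,d) for o,d in rs]
    p=np.linalg.solve(sum(A),sum(a@o for a,(o,d) in zip(A,rs)))
    return p,[np.linalg.norm(a@(p-o)) for a,(o,d) in zip(A,rs)]
def shot(name):
    st=read_state(); f=grab_frame("wrist"); np.savez(f"{name}.npz",f=f,tcp_pos=st["tcp_pos"],tool_rot=st["tool_rot"])
    cv2.imwrite(f"pics/{name}.png",f[:,:,::-1]); return st,f
E
python3 - <<'E'
from h import *
S,D=Tcw("scene"),Tcw("side")
L=dict(lid=((351,209),(246,234)),mouth=((229,278),(352,283)),cups=((338,345),(448,238)),bowl=((391,294),(368,236)),can=((442,200),(309,172)),mill=((192,400),(500,310)),orange=((299,195),(199,257)),purple=((365,176),(203,218)),g1=((271,237),(250,285)),g2=((322,240),(279,257)))
for k,(a,b) in L.items():
    oa,da=rays("scene",[a],S);ob,db=rays("side",[b],D)
    p,r=meet([(oa,da[0]),(ob,db[0])]); print(k,p.round(3),np.round(r,4))
E
```

```text
lid [0.491 0.199 0.018] [0.0017 0.0017]
mouth [ 0.463 -0.232  0.118] [0.0033 0.0033]
cups [ 0.718 -0.257  0.122] [0.0011 0.0011]
bowl [ 0.711 -0.026  0.028] [0.0045 0.0045]
can [0.714 0.21  0.125] [0.0029 0.0029]
mill [ 0.586 -0.465  0.127] [0.0022 0.0022]
orange [0.346 0.179 0.018] [0.001 0.001]
purple [0.449 0.356 0.015] [0.0009 0.0009]
g1 [0.382 0.006 0.015] [0.0005 0.0005]
g2 [0.494 0.055 0.018] [0.003 0.003]
```

Call:
drive_tool(increments=[0.035, -0.016, 0, 0, 0, 0, 1, 0.035, -0.016, 0, 0, 0, 0, 1, 0.035, -0.016, 0, 0, 0, 0, 1, 0.035, -0.016, 0, 0, 0, 0, 1, 0, 0, 0, 0, 0, 0, 1, 0, 0, 0, 0, 0, 0, 1])

```text
time_s: 0.9
tcp_pos: [0.461, 0.1399, 0.2499]
tool_rot: [0.0, 0.707, 0.707, -0.0]
force: [0.4, 0.0, 0.4]
opening: 0.0857
grip_force: 0.0
```

```bash
python3 -c "
from h import *
print(shot('w1')[0]['tcp_pos'])"
```

```text
[0.46102542 0.1398538  0.249892  ]
```

Call:
drive_tool(increments=[0, 0.025, 0, 0, 0, 0, 1, 0, 0.025, 0, 0, 0, 0, 1, 0, 0.025, 0, 0, 0, 0, 1, 0, 0, 0, 0, 0, 0, 1, 0, 0, 0, 0, 0, 0, 1])

```text
time_s: 1.58
tcp_pos: [0.5356, 0.1392, 0.2497]
tool_rot: [-0.0, 0.708, 0.707, -0.001]
force: [0.0, 0.2, 0.1]
opening: 0.0852
grip_force: 0.0
```

```bash
python3 -c "
from h import *
st,f=shot('w2');print(st['tcp_pos'])
for n in ('w1','w2'):
  f=np.load(n+'.npz')['f']; g=f.astype(int)
  b=(g.max(2)<75).astype(np.uint8); 
  sil=((abs(g[:,:,0]-g[:,:,2])<25)&(g.min(2)>95)).astype(np.uint8)
  for nm,m in(('dark',b),('sil',sil)):
    k,l,s,c=cv2.connectedComponentsWithStats(cv2.morphologyEx(m,cv2.MORPH_OPEN,np.ones((3,3))))
    print(n,nm,[(s[i].tolist(),c[i].round().tolist()) for i in range(1,k) if s[i][4]>200])
a=np.load('w1.npz')['f'];b=np.load('w2.npz')['f']
cv2.imwrite('pics/pair.png',np.hstack([cv2.resize(a,None,fx=.6,fy=.6),cv2.resize(b,None,fx=.6,fy=.6)])[:,:,::-1])
"
```

```text
[0.53559656 0.13919639 0.24965528]
w1 dark [([332, 129, 32, 50, 731], [347.0, 154.0]), ([163, 160, 68, 37, 1177], [197.0, 178.0]), ([0, 253, 640, 227, 70349], [308.0, 412.0]), ([322, 281, 56, 32, 1153], [349.0, 297.0]), ([219, 315, 53, 49, 1315], [246.0, 339.0])]
w1 sil [([310, 0, 59, 41, 837], [347.0, 21.0]), ([508, 83, 120, 116, 8023], [560.0, 141.0]), ([299, 100, 101, 106, 7160], [349.0, 153.0]), ([0, 227, 126, 132, 4178], [56.0, 299.0]), ([177, 292, 27, 29, 278], [190.0, 305.0]), ([431, 292, 35, 37, 374], [448.0, 309.0]), ([500, 321, 67, 39, 1776], [533.0, 338.0]), ([503, 453, 56, 27, 942], [532.0, 469.0])]
w2 dark [([249, 128, 41, 58, 954], [269.0, 155.0]), ([84, 160, 75, 38, 1428], [121.0, 178.0]), ([249, 281, 58, 32, 1236], [278.0, 296.0]), ([0, 294, 640, 186, 68044], [319.0, 414.0])]
w2 sil [([235, 0, 58, 41, 1025], [269.0, 20.0]), ([173, 0, 467, 264, 53441], [401.0, 119.0]), ([0, 108, 103, 272, 17847], [37.0, 250.0]), ([278, 243, 39, 17, 210], [298.0, 250.0]), ([216, 295, 32, 50, 855], [232.0, 317.0]), ([469, 310, 41, 31, 763], [491.0, 324.0]), ([623, 336, 17, 69, 648], [634.0, 375.0]), ([489, 451, 47, 29, 990], [514.0, 464.0])]
```

View pics/pair.png

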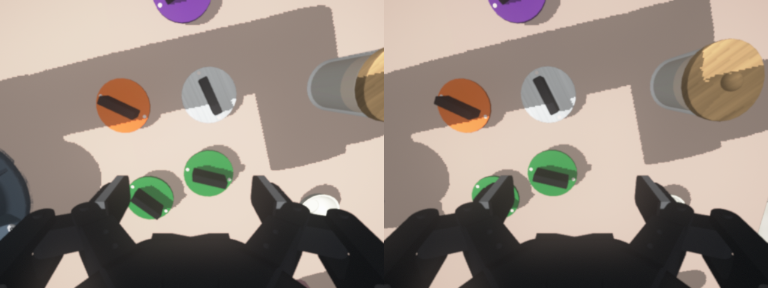

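The pair shows the aluminium lid with its black bar at w1 (348,158) and w2 (~273,158). It is clearly silver between the orange lid and the canister. Next is one close crop to check it and see the dots.

```bash
python3 -c "
from h import *
a=np.load('w1.npz')['f'][95:220,285:410];b=np.load('w2.npz')['f'][95:220,210:335]
cv2.imwrite('pics/crop.png',cv2.resize(np.hstack([a,b]),None,fx=3.2,fy=3.2,interpolation=cv2.INTER_CUBIC)[:,:,::-1])
"
```

```text
(no output)
```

View pics/crop.png

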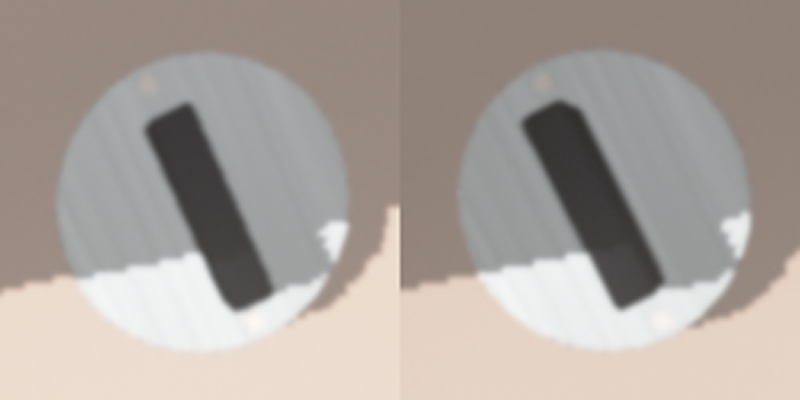

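The crop shows the silver flange, its black bar and two white dots. The dots are at w1 (331.2,121.6) and (365.3,195.6), and at w2 (254.7,120.6) and (292.2,195.3). The flange centre is at w1 (348.4,157.5) and w2 (273.8,157.5). This is the right lid.

```bash
python3 -c "
from h import *
P=dict(d1=((331.2,121.6),(254.7,120.6)),d2=((365.3,195.6),(292.2,195.3)),c=((348.4,157.5),(273.8,157.5)))
T=[Tcw('wrist',np.load(n+'.npz')) for n in('w1','w2')]
q={}
for k,ps in P.items():
  rs=[(lambda o,d:(o,d[0]))(*rays('wrist',[p],t)) for p,t in zip(ps,T)]
  p,r=meet(rs); z=[plane('wrist',[x],.027,t)[0][:2].round(4) for x,t in zip(ps,T)]; q[k]=np.mean(z,0); print(k,p.round(4),np.round(r,4),z)
v=q['d1']-q['d2']; print('mid',(q['d1']+q['d2'])/2,'ang',np.arctan2(v[1],v[0]),np.linalg.norm(v))
"
```

```text
d1 [0.4753 0.2323 0.0258] [0.0002 0.0002] [array([0.4753, 0.2319]), array([0.4755, 0.2324])]
d2 [0.5107 0.1601 0.0289] [0.0002 0.0002] [array([0.511, 0.16 ]), array([0.5106, 0.1597])]
c [0.4929 0.1976 0.026 ] [0.0003 0.0003] [array([0.4928, 0.198 ]), array([0.493 , 0.1974])]
mid [0.4931 0.196 ] ang 2.0261107953555673 0.08050124222644023
```

Call:
drive_tool(increments=[-0.04, -0.011, -0.01, 0, 0, 0, 1, -0.048, -0.011, -0.01, 0, 0, 0, 1, -0.048, -0.011, -0.01, 0, 0, 0, 1, -0.048, -0.011, -0.01, 0, 0, 0, 1, -0.048, -0.011, -0.01, 0, 0, 0, 1, -0.048, -0.011, 0, 0, 0, 0, 1, -0.048, -0.011, 0, 0, 0, 0, 1, -0.048, -0.011, 0, 0, 0, 0, 1, -0.045, -0.011, 0, 0, 0, 0, 1, 0, 0, 0, 0, 0, 0, 1])

```text
time_s: 2.88
tcp_pos: [0.4355, -0.2831, 0.3]
tool_rot: [0.0, 0.708, 0.706, -0.0]
force: [0.4, -0.5, 0.1]
opening: 0.0854
grip_force: 0.0
```

```bash
python3 -c "
from h import *
st=shot('g1')[0]; print(st['tcp_pos'],st['joint_vel'].round(3),st['q'].round(3))"
```

```text
[ 0.43554179 -0.28306649  0.29998798] [ 0.051 -0.014 -0.017  0.007  0.018  0.041] [-0.576  0.217  0.086  1.439 -0.     0.998]
```

Call:
drive_tool(increments=[0, 0.025, 0, 0, 0, 0, 1, 0, 0.025, 0, 0, 0, 0, 1, 0, 0.025, 0, 0, 0, 0, 1, 0, 0, 0, 0, 0, 0, 1, 0, 0, 0, 0, 0, 0, 1])

```text
time_s: 3.55
tcp_pos: [0.5116, -0.2799, 0.3001]
tool_rot: [-0.0, 0.707, 0.708, -0.0]
force: [0.5, 0.0, -0.0]
opening: 0.0854
grip_force: 0.0
```

```bash
python3 -c "
from h import *
st,f=shot('g2');print(st['tcp_pos'],st['joint_vel'].round(3))
a=np.load('g1.npz')['f'];b=np.load('g2.npz')['f']
cv2.imwrite('pics/gpair.png',cv2.resize(np.vstack([a[60:280,160:580],b[60:280,60:480]]),None,fx=1.35,fy=1.35,interpolation=cv2.INTER_CUBIC)[:,:,::-1])
"
```

```text
[ 0.51159147 -0.2798906   0.300081  ] [-0.012 -0.009 -0.003 -0.001 -0.003 -0.002]
```

View pics/gpair.png

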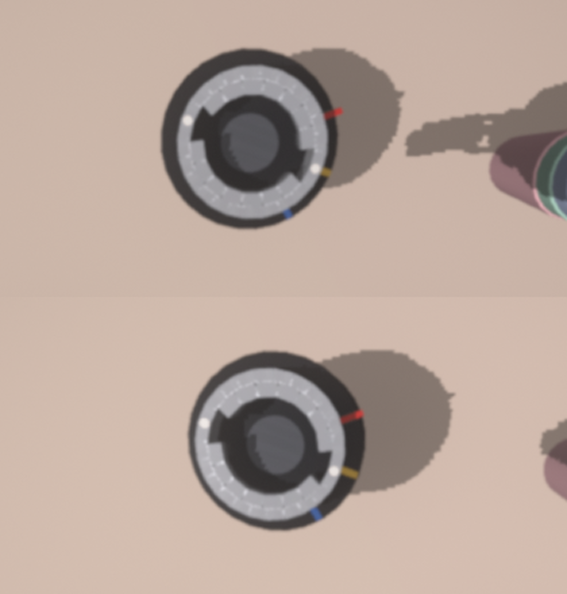

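The picture shows the grinder with white slot dots at about g1 (298,150) and (393,185), and at about g2 (211,153) and (307,189). The yellow mark lies beside the right-hand dot, so +x is that way. The red pointer rests near green and blue is below.

```bash
python3 -c "
from h import *
P=dict(dm=((298.5,149.6),(211.1,153.3)),dp=((393.3,185.2),(307.4,188.9)))
Z=[np.load(n+'.npz') for n in('g1','g2')];T=[Tcw('wrist',z) for z in Z]
def ref(f,p):
  x,y=map(round,p);w=f[y-6:y+7,x-6:x+7].min(2).astype(float);w=np.clip(w-(w.min()*.3+w.max()*.7),0,None)
  Y,X=np.mgrid[y-6:y+7,x-6:x+7];return (w*X).sum()/w.sum(),(w*Y).sum()/w.sum()
def both(k,ps,zz):
  rs=[(lambda o,d:(o,d[0]))(*rays('wrist',[p],t)) for p,t in zip(ps,T)]
  p,r=meet(rs); z=[plane('wrist',[x],zz,t)[0][:2].round(4) for x,t in zip(ps,T)]; print(k,np.round(ps,1).tolist(),p.round(4),np.round(r,4),z); return np.mean(z,0)
q={k:both(k,[ref(z['f'],p) for z,p in zip(Z,ps)],.124) for k,ps in P.items()}
v=q['dp']-q['dm'];print('mid',(q['dm']+q['dp'])/2,'ang',np.arctan2(v[1],v[0]),np.linalg.norm(v))
cs=[]
for z,c0 in zip(Z,((346,163),(262,166))):
  g=z['f'].astype(int);m=((g.min(2)>105)&(g.max(2)-g.min(2)<14)).astype(np.uint8)
  k,l,s,c=cv2.connectedComponentsWithStats(cv2.morphologyEx(m,cv2.MORPH_CLOSE,np.ones((3,3))))
  i=max((i for i in range(1,k) if np.hypot(*(c[i]-c0))<25),key=lambda i:s[i][4])
  e=cv2.fitEllipse(cv2.convexHull(np.argwhere(l==i)[:,::-1].astype(np.float32)));print(s[i],e);cs.append(e[0])
both('collar',cs,.124)
both('yellow',((160+326/1.35,60+172/1.35),(60+349/1.35,60+176/1.35)),.1)
"
```

```text
dm [[298.6, 148.8], [210.9, 153.0]] [ 0.4206 -0.2167  0.1237] [0.0001 0.0001] [array([ 0.4206, -0.2166]), array([ 0.4207, -0.2167])]
dp [[393.1, 184.4], [307.0, 188.4]] [ 0.5033 -0.2472  0.1234] [0. 0.] [array([ 0.5031, -0.2471]), array([ 0.5033, -0.2472])]
mid [ 0.461925 -0.2319  ] ang -0.3539163394688964 0.08800427546432048
[ 291  108  112  114 5530] ((346.3694152832031, 164.65260314941406), (110.9490966796875, 114.20536804199219), 21.745981216430664)
[ 204  112  112  114 5525] ((259.3480224609375, 168.64303588867188), (109.99322509765625, 114.76615905761719), 146.1400604248047)
collar [[346.4, 164.7], [259.3, 168.6]] [ 0.4618 -0.2301  0.1229] [0. 0.] [array([ 0.4617, -0.23  ]), array([ 0.462 , -0.2301])]
yellow [[401.5, 187.4], [318.5, 190.4]] [ 0.5135 -0.2506  0.1125] [0.0004 0.0004] [array([ 0.5166, -0.2523]), array([ 0.5135, -0.2517])]
```

Call:
drive_tool(increments=[0.04, -0.002, 0, 0, 0, 0, 1, 0.05, -0.002, 0, 0, 0, 0, 1, 0.05, -0.002, 0, 0, 0, 0, 1, 0.05, -0.002, 0, 0, 0, 0, 1, 0.05, -0.002, 0, 0, 0, 0, 1, 0.05, -0.002, 0, 0, 0, 0, 1, 0.05, -0.002, 0, 0, 0, 0, 1, 0.05, -0.002, 0, 0, 0, 0, 1, 0.05, -0.002, 0, 0, 0, 0, 1, 0.037, 0, 0, 0, 0, 0, 1])

```text
time_s: 4.85
tcp_pos: [0.4929, 0.1975, 0.3005]
tool_rot: [0.0, 0.707, 0.707, 0.0]
force: [1.0, 0.1, -0.2]
opening: 0.0852
grip_force: 0.0
```

Call:
drive_tool(increments=[0, 0, 0.04, 0, 0, -0.152, 1, 0, 0, 0.04, 0, 0, -0.152, 1, 0, 0, 0.04, 0, 0, -0.151, 1, 0, 0, 0, 0, 0, 0, 1, 0, 0, 0, 0, 0, 0, 1])

```text
time_s: 5.48
tcp_pos: [0.4943, 0.196, 0.1817]
tool_rot: [0.0, 0.531, 0.847, 0.001]
force: [0.2, 0.4, -0.1]
opening: 0.0856
grip_force: 0.0
```

```bash
cat >> h.py <<'E'
def where(tgt=None,yaw=None):
    st=read_state(); w,x,y,z=st["tool_rot"]; M=R.from_quat([x,y,z,w]); m=M.as_matrix()
    print("t",st["time_s"],"tcp",st["tcp_pos"].round(4),"xyaw",np.arctan2(m[1,0],m[0,0]).round(4),"zax",m[:,2].round(4),"F",st["force"].round(1),"T",st["ft_torque"].round(2),"op",st["opening"],"g",st["grip_force"],"vmax",abs(st["joint_vel"]).max().round(3),"q6",st["q"][5].round(3))
    if tgt is not None:
        c,s=np.cos(yaw),np.sin(yaw); G=np.array([[c,s,0],[s,-c,0],[0,0,-1]])
        print("shift tool",(m.T@(np.array(tgt)-st["tcp_pos"])).round(4),"rotvec",R.from_matrix(m.T@G).as_rotvec().round(4))
E
python3 -c "
from h import *
where([.493,.197,.05],2.026)"
```

```text
t 5.475 tcp [0.4943 0.196  0.1817] xyaw 2.0222 zax [ 1.6e-03  7.0e-04 -1.0e+00] F [ 0.2  0.4 -0.1] T [-0.   -0.06 -0.03] op 0.08557872103145754 g 0.0 vmax 0.02 q6 1.497
shift tool [ 0.0015 -0.001   0.1317] rotvec [ 0.0017  0.0001 -0.0038]
```

Call:
drive_tool(increments=[0.001, -0.0005, 0.04, 0, 0, 0, 1, 0, 0, 0.04, 0, 0, 0, 1, 0, 0, 0.03, 0, 0, 0, 1, 0, 0, 0.021, 0, 0, 0, 1, 0, 0, 0, 0, 0, 0, 1])

```text
time_s: 6.1
tcp_pos: [0.4934, 0.1967, 0.0495]
tool_rot: [-0.0, 0.53, 0.848, -0.0]
force: [-0.8, -0.6, 0.6]
opening: 0.0854
grip_force: 0.0
```

```bash
python3 -c "
from h import *
where([.493,.197,.05],2.026)"
```

```text
t 6.1 tcp [0.4934 0.1967 0.0495] xyaw 2.0237 zax [-1.e-04  0.e+00 -1.e+00] F [-0.8 -0.6  0.6] T [-0.02  0.03  0.05] op 0.08542877629752302 g 0.0 vmax 0.028 q6 1.497
shift tool [ 0.0004 -0.0002 -0.0005] rotvec [-0.     -0.0001 -0.0023]
```

Call:
drive_tool(increments=[0, 0, 0, 0, 0, 0, -1, 0, 0, 0, 0, 0, 0, -1, 0, 0, 0, 0, 0, 0, -1, 0, 0, 0, 0, 0, 0, -1, 0, 0, 0, 0, 0, 0, -1, 0, 0, 0, 0, 0, 0, -1])

```text
time_s: 6.85
tcp_pos: [0.4933, 0.1968, 0.0495]
tool_rot: [0.0, 0.529, 0.848, 0.0]
force: [-1.5, 0.1, 6.1]
opening: 0.0128
grip_force: 59.7
```

```bash
python3 -c "
from h import *
where([.493,.197,.05],2.026)"
```

```text
t 6.85 tcp [0.4933 0.1968 0.0495] xyaw 2.0257 zax [ 7.e-04  3.e-04 -1.e+00] F [-1.5  0.1  6.1] T [-0.06  0.15  0.01] op 0.012818696088216758 g 59.74468410015106 vmax 0.003 q6 1.495
shift tool [ 0.0003 -0.0002 -0.0005] rotvec [ 0.0007  0.     -0.0003]
```

Call:
drive_tool(increments=[0, 0, -0.02, 0, 0, 0, -1, 0, 0, -0.04, 0, 0, 0, -1, 0, 0, -0.04, 0, 0, 0, -1, 0, 0, -0.04, 0, 0, -0.152, -1, 0, 0, -0.04, 0, 0, -0.152, -1, 0, 0, -0.02, 0, 0, -0.153, -1, 0, 0, 0, 0, 0, -0.153, -1, 0, 0, 0, 0, 0, -0.152, -1, 0, 0, 0, 0, 0, 0, -1])

```text
time_s: 7.98
tcp_pos: [0.4928, 0.1966, 0.2486]
tool_rot: [-0.0, 0.176, 0.984, -0.0]
force: [-0.6, -0.1, -3.1]
opening: 0.013
grip_force: 58.9
```

```bash
python3 -c "
from h import *
where([.462,-.2315,.25],2.788)
st,f=shot('held')"
```

```text
t 7.975 tcp [0.4928 0.1966 0.2486] xyaw 2.7867 zax [-1.e-03 -3.e-04 -1.e+00] F [-0.6 -0.1 -3.1] T [ 0.03  0.   -0.03] op 0.01304381337252098 g 58.92320930957794 vmax 0.083 q6 0.734
shift tool [-0.1199 -0.4121 -0.0012] rotvec [-0.0006 -0.0008 -0.0013]
```

View pics/held.png

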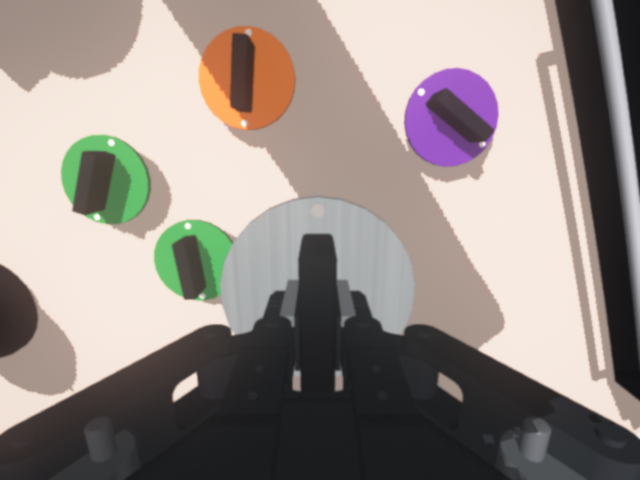

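The picture shows the lid firmly held and level. Its dot is at (317,211), straight ahead of the tool, and the bar is between the pads. Next, over to the grinder.

Call:
drive_tool(increments=[-0.008, -0.03, 0, 0, 0, 0, -1, -0.014, -0.048, 0, 0, 0, 0, -1, -0.014, -0.048, 0, 0, 0, 0, -1, -0.014, -0.048, 0, 0, 0, 0, -1, -0.014, -0.048, 0, 0, 0, 0, -1, -0.014, -0.048, 0, 0, 0, 0, -1, -0.014, -0.048, 0, 0, 0, 0, -1, -0.014, -0.048, 0, 0, 0, 0, -1, -0.014, -0.046, 0, 0, 0, 0, -1, 0, 0, 0, 0, 0, 0, -1])

```text
time_s: 9.28
tcp_pos: [0.4624, -0.2342, 0.2485]
tool_rot: [-0.0, 0.18, 0.984, -0.0]
force: [-0.3, 0.9, -2.8]
opening: 0.0129
grip_force: 59.5
```

```bash
python3 -c "
from h import *
where([.462,-.2315,.180],2.788)
I=np.eye(4);z=np.load('held.npz');T=camera_info('wrist')['T_tool_cam']
print('dot tool',plane('wrist',[(317.5,211)],.0235,T))
g=z['f'].astype(int);m=((g.min(2)>110)&(g.max(2)-g.min(2)<22)).astype(np.uint8);m[300:]=0
k,l,s,c=cv2.connectedComponentsWithStats(m);i=l[240,318-40]
p=np.argwhere(l==i)[:,::-1]
b=[]
for y in range(203,292,4):
  xs=p[p[:,1]==y][:,0]; b+=[(xs.min(),y),(xs.max(),y)]
q=plane('wrist',b,.0235,T)[:,:2]
A=np.c_[2*q,np.ones(len(q))];s=np.linalg.lstsq(A,(q**2).sum(1),rcond=None)[0];print('flange centre tool',s[:2],'r',np.sqrt(s[2]+s[0]**2+s[1]**2))
"
```

```text
t 9.275 tcp [ 0.4624 -0.2342  0.2485] xyaw 2.7803 zax [-7.e-04 -3.e-04 -1.e+00] F [-0.3  0.9 -2.8] T [ 0.02 -0.02 -0.01] op 0.012868543074655792 g 59.4926780462265 vmax 0.055 q6 -0.107
shift tool [0.0013 0.0024 0.0685] rotvec [-0.0005 -0.0005 -0.0077]
dot tool [[0.03904938 0.00042015 0.0235    ]]
flange centre tool [4.64478315e-05 6.39769998e-04] r 0.04544704554463708
```

Call:
drive_tool(increments=[0.001, 0.0015, 0.03, 0, 0, -0.005, -1, 0, 0, 0.028, 0, 0, 0, -1, 0, 0, 0, 0, 0, 0, -1, 0, 0, 0, 0, 0, 0, -1])

```text
time_s: 9.78
tcp_pos: [0.4629, -0.2293, 0.1919]
tool_rot: [0.0, 0.174, 0.985, -0.0]
force: [0.3, -0.8, -2.9]
opening: 0.0132
grip_force: 59.4
```

```bash
python3 -c "
from h import *
where([.462,-.2315,.1535],2.788)
for n in('scene','side'):
  f=grab_frame(n); np.save(n+'1.npy',f)
a=np.load('scene1.npy')[190:350,140:320];b=np.load('side1.npy')[200:360,260:440]
cv2.imwrite('pics/over.png',cv2.resize(np.hstack([a,b]),None,fx=2.2,fy=2.2,interpolation=cv2.INTER_CUBIC)[:,:,::-1])
"
```

```text
t 9.775 tcp [ 0.4629 -0.2293  0.1919] xyaw 2.7923 zax [ 5.e-04 -2.e-04 -1.e+00] F [ 0.3 -0.8 -2.9] T [-0.03 -0.03  0.04] op 0.013202258283450603 g 59.410550594329834 vmax 0.014 q6 -0.111
shift tool [ 0.0001 -0.0024  0.0384] rotvec [-0.      0.0006  0.0043]
```

View pics/over.png

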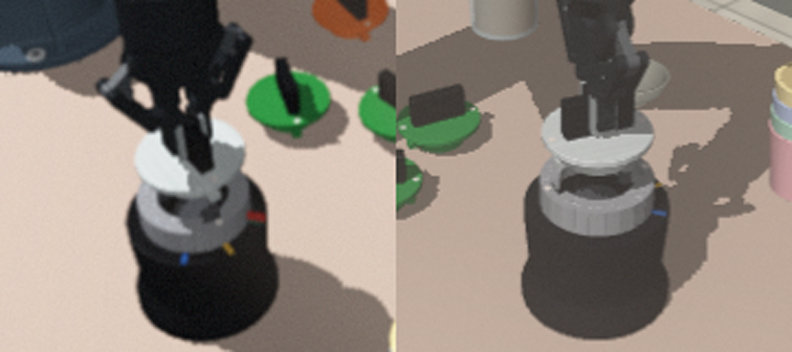

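The picture shows the lid level above the collar in both views, with the pointer still near green. After a small correction and a pause to settle, I lower it.

Call:
drive_tool(increments=[0, -0.0025, 0.007, 0, 0, 0.004, -1, 0, 0, 0, 0, 0, 0, -1, 0, 0, 0, 0, 0, 0, -1, 0, 0, 0, 0, 0, 0, -1])

```text
time_s: 10.38
tcp_pos: [0.4617, -0.2321, 0.1841]
tool_rot: [0.0, 0.176, 0.984, -0.0]
force: [0.1, -0.5, -3.2]
opening: 0.0129
grip_force: 59.5
```

```bash
python3 -c "
from h import *
where([.462,-.2315,.1535],2.788)"
```

```text
t 10.375 tcp [ 0.4617 -0.2321  0.1841] xyaw 2.7887 zax [ 1.e-04 -1.e-04 -1.e+00] F [ 0.1 -0.5 -3.2] T [ 0.01 -0.01  0.02] op 0.012939144374364204 g 59.52786862850189 vmax 0.003 q6 -0.113
shift tool [-0.0001  0.0006  0.0306] rotvec [-0.0001  0.0001  0.0007]
```

Call:
drive_tool(increments=[0, 0, 0.008, 0, 0, 0, -1, 0, 0, 0.006, 0, 0, 0, -1, 0, 0, 0.006, 0, 0, 0, -1, 0, 0, 0, 0, 0, 0, -1])

```text
time_s: 10.88
tcp_pos: [0.4613, -0.2318, 0.1633]
tool_rot: [-0.001, 0.175, 0.984, 0.0]
force: [-0.1, -0.5, -2.3]
opening: 0.0131
grip_force: 59.5
```

```bash
python3 -c "
from h import *
where([.462,-.2315,.1535],2.788)"
```

```text
t 10.875 tcp [ 0.4613 -0.2318  0.1633] xyaw 2.7888 zax [-1.1e-03  5.0e-04 -1.0e+00] F [-0.1 -0.5 -2.3] T [ 0.01 -0.02 -0.  ] op 0.013052283534664125 g 59.52804923057556 vmax 0.013 q6 -0.113
shift tool [-0.0006  0.0005  0.0098] rotvec [ 0.0001 -0.0012  0.0008]
```

Call:
drive_tool(increments=[0, 0, 0.005, 0, 0, 0, -1, 0, 0, 0.004, 0, 0, 0, -1, 0, 0, 0.001, 0, 0, 0, -1, 0, 0, 0, 0, 0, 0, -1])

```text
time_s: 11.38
tcp_pos: [0.4616, -0.2319, 0.1539]
tool_rot: [-0.0, 0.175, 0.984, 0.0]
force: [-0.8, 0.1, -2.4]
opening: 0.0132
grip_force: 59.5
```

```bash
python3 -c "
from h import *
where([.462,-.2315,.1535],2.788)"
```

```text
t 11.375 tcp [ 0.4616 -0.2319  0.1539] xyaw 2.7888 zax [-2.e-04  0.e+00 -1.e+00] F [-0.8  0.1 -2.4] T [-0.    0.02 -0.02] op 0.013207977636906265 g 59.52828347682953 vmax 0.005 q6 -0.113
shift tool [-0.0002  0.0006  0.0004] rotvec [-0.     -0.0002  0.0008]
```

No contact yet, so I press down gently.

Call:
drive_tool(increments=[0, 0, 0.001, 0, 0, 0, -1, 0, 0, 0, 0, 0, 0, -1, 0, 0, 0, 0, 0, 0, -1])

```text
time_s: 11.75
tcp_pos: [0.4616, -0.232, 0.153]
tool_rot: [-0.0, 0.175, 0.984, -0.0]
force: [-0.4, 0.1, -3.1]
opening: 0.0129
grip_force: 59.5
```

```bash
python3 -c "
from h import *
where([.462,-.2315,.1535],2.788)"
```

```text
t 11.75 tcp [ 0.4616 -0.232   0.153 ] xyaw 2.7888 zax [-0. -0. -1.] F [-0.4  0.1 -3.1] T [-0.06  0.01  0.05] op 0.012944364858737303 g 59.527332186698914 vmax 0.002 q6 -0.113
shift tool [-0.0002  0.0006 -0.0005] rotvec [-0.     -0.      0.0008]
```

Call:
drive_tool(increments=[0, 0, 0.0015, 0, 0, 0, -1, 0, 0, 0, 0, 0, 0, -1, 0, 0, 0, 0, 0, 0, -1])

```text
time_s: 12.12
tcp_pos: [0.4617, -0.2321, 0.1525]
tool_rot: [0.0, 0.176, 0.984, -0.0]
force: [-3.5, 1.1, 7.7]
opening: 0.013
grip_force: 61.1
```

```bash
python3 -c "
from h import *
where([.462,-.2315,.1535],2.788)"
```

```text
t 12.125 tcp [ 0.4617 -0.2321  0.1525] xyaw 2.7887 zax [ 9.e-04 -5.e-04 -1.e+00] F [-3.5  1.1  7.7] T [ 0.3   0.63 -0.02] op 0.012998320144181388 g 61.073631048202515 vmax 0.002 q6 -0.113
shift tool [-0.0001  0.0006 -0.001 ] rotvec [-0.0002  0.001   0.0007]
```

Contact at TCP z 0.1525 with about 10 N, so the lid is flush. I twist clockwise, which is + about tool z.

Call:
drive_tool(increments=[0, 0, 0, 0, 0, 0.06, -1, 0, 0, 0, 0, 0, 0.12, -1, 0, 0, 0, 0, 0, 0.12, -1, 0, 0, 0, 0, 0, 0.12, -1, 0, 0, 0, 0, 0, 0.12, -1, 0, 0, 0, 0, 0, 0.06, -1, 0, 0, 0, 0, 0, 0, -1, 0, 0, 0, 0, 0, 0, -1])

```text
time_s: 13.12
tcp_pos: [0.4619, -0.2326, 0.1525]
tool_rot: [0.001, 0.459, 0.889, -0.0]
force: [-2.4, -1.5, 5.5]
opening: 0.0129
grip_force: 60.9
```

```bash
cat > ptr.py <<'E'
from h import *
import sys
where([.462,-.2315,.1525],2.788-.87)
C=np.array([.462,-.2315])
for n in("scene","side"):
  f=grab_frame(n); np.save(n+sys.argv[1]+".npy",f); T=Tcw(n)
  h=cv2.cvtColor(f,cv2.COLOR_RGB2HSV); m=(((h[:,:,0]<6)|(h[:,:,0]>172))&(h[:,:,1]>150)&(h[:,:,2]>80)).astype(np.uint8)
  k,l,s,c=cv2.connectedComponentsWithStats(m)
  for i in range(1,k):
    p=plane(n,[c[i]],.107,T)[0][:2]-C
    if s[i][4]>=3 and .04<np.hypot(*p)<.08: print(n,s[i],c[i].round(1),"r",np.hypot(*p).round(4),"catch",(.7-((np.arctan2(p[1],p[0])+.354))).round(3))
E
python3 ptr.py 2
```

```text
t 13.125 tcp [ 0.4619 -0.2326  0.1525] xyaw 2.1884 zax [ 0.0012 -0.0016 -1.    ] F [-2.4 -1.5  5.5] T [-0.14  0.55 -0.05] op 0.01289056833057048 g 60.87886869907379 vmax 0.002 q6 0.487
shift tool [0.0008 0.0007 0.    ] rotvec [0.0003 0.002  0.2704]
scene [247 294   7   6  22] [249.9 296.8] r 0.0558 catch 0.453
```

Call:
drive_tool(increments=[0, 0, 0, 0, 0, 0.06, -1, 0, 0, 0, 0, 0, 0.1, -1, 0, 0, 0, 0, 0, 0.09, -1, 0, 0, 0, 0, 0, 0, -1, 0, 0, 0, 0, 0, 0, -1, 0, 0, 0, 0, 0, 0, -1])

```text
time_s: 13.98
tcp_pos: [0.4617, -0.2327, 0.1525]
tool_rot: [0.001, 0.566, 0.824, -0.0]
force: [-3.9, -3.2, 7.3]
opening: 0.013
grip_force: 61.0
```

```bash
python3 ptr.py 3; python3 -c "
import numpy as np,cv2
a=np.load('scene3.npy')[230:350,170:300];b=np.load('side3.npy')[230:350,290:420]
cv2.imwrite('pics/end.png',cv2.resize(np.hstack([a,b]),None,fx=3,fy=3,interpolation=cv2.INTER_CUBIC)[:,:,::-1])"
```

```text
t 13.975 tcp [ 0.4617 -0.2327  0.1525] xyaw 1.9383 zax [ 8.0e-04 -1.8e-03 -1.0e+00] F [-3.9 -3.2  7.3] T [-0.28  0.65  0.02] op 0.012953850845538292 g 60.957940220832825 vmax 0.002 q6 0.737
shift tool [ 0.001   0.0007 -0.    ] rotvec [0.0001 0.0019 0.0203]
scene [242 298   5   7  16] [244.5 300.9] r 0.057 catch 0.697
side [380 279   2   2   4] [380.5 279.5] r 0.0618 catch 0.709
```

View pics/end.png

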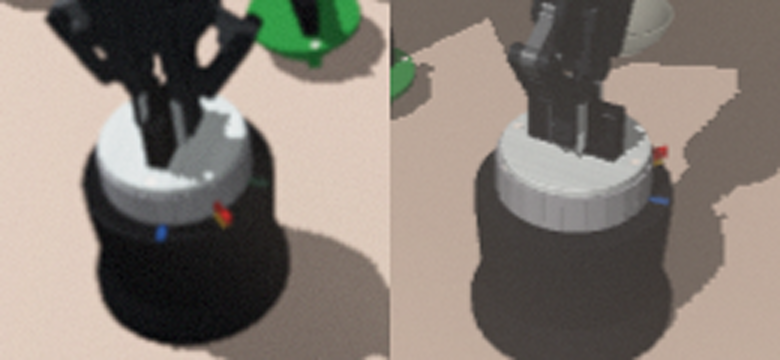

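The picture shows the lid flush on the collar and still gripped. The red pointer is over the yellow mark at crop (222,214), and both views measure the catch at about 0.70.

```bash
python3 -c "
from bench import *
print(sign_off())"
```

```text
the job is handed in; nothing more can be done
None
```

The job is handed in, verdict not shown: the lid is flush in the collar and still gripped at about 60 N, with the pointer at the yellow mark (catch about 0.70 rad in both views) at about 14 s, and the arm touched no bystander.

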